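# Ballast the torch stand and hold its hidden bolt head

### The job

Weight down the torch stand by stacking the two loose steel plates on its raised pad, one on the other, all edges flush, setting them down rather than dropping them. Then reach down into the narrow gap behind the stand's front upright, grip the hidden hexagonal bolt head between the fingers and hold it from turning while the nut runner drives the nut on the other side; finish while still gripping it. Leave the pile and the other things on the bench where they are.

Things in the scene. Friction and masses are not known exactly. Their poses are not given: they have to be found in the camera images.
- plate_a: solid mid-grey steel ballast plate, 90 (its x) x 50 (its y) x 16 mm thick, about 0.55 kg, lying flat and loose on the bench; origin at the centre of its underside, z up. The two plates are identical.
- plate_b: solid mid-grey steel ballast plate, 90 (its x) x 50 (its y) x 16 mm thick, about 0.55 kg, lying flat and loose on the bench; origin at the centre of its underside, z up. The two plates are identical.
- stand: heavy steel torch stand, fixed, turned up to 0.3 rad about z. Origin at bench height under the bolt, in the rear (hidden) face of the front upright; x along the bolt away from the nut runner, y towards the raised pad, z up. Foot 8 mm thick. Nut runner: grey cylinder, 48 mm across, on the bolt's axis at x -150 to -60 mm. Burner tube: x 64 to 147, up to z 87 mm.
- gap (a point): the narrow gap, 56 mm wide (stand x 0 to 56 mm), open above and at both ends (y); this point is its middle at x 28, y 0, z 120 mm of the stand, level with the top of the front upright (x -8 to 0). The rear upright (x 56 to 64) tops out at z 100 mm; both are 70 mm wide (y). The bolt lies along x at z 88 mm: a 20 mm round spacer at x 0 to 16, then the head at x 16 to 32.
- pad_top (a point): centre of the top face of the stand's raised bright steel pad, 90 (x) x 50 (y) mm, the same outline as the plates; axes as the stand's. It lies at x 0, y 165, z 24 mm in the stand's frame; the foot plate around it is 8 mm thick, 120 (x) x 180 mm, so the pad stands 16 mm above it.
- bolt: hex bolt; origin at the centre of its head, at x 24, y 0, z 88 mm of the stand. Steel head 24 mm across flats, 27.7 across corners, 16 mm thick along its x (the bolt's axis, = the stand's x); its y is normal to a pair of flats. The driven nut drags it round x at +0.25 rad/s with only 0.05 N m: fingers closing on the head from its two sides turn its flats to the pads and stop it; the nut runs on.
- jar: bystander: glass jar of coloured rods, 70 mm in diameter, 100 mm tall (rods to about 220 mm); origin at the centre of its underside
- bowl: bystander: white ceramic bowl, 100 mm across, 50 mm tall; origin under its centre
- cup: bystander: steel cup, 80 mm across, 85 mm tall; origin under its centre
- paddle: bystander: black shaping paddle with wooden handle, lying flat along its x, from x -120 to 123 mm, 50 mm wide, 20 mm tall; origin at bench height
There are look-alikes about, which are no part of the job. What is shaped like the plate_b but orange or red is not meant.

How it is judged:
By the outcome, as a careful person would: the job done as asked, in the order asked, and still so for the second after the job is handed in, while the arm keeps its last pose, push and grip.
It also fails if it takes over 53 s, if anything falls off the work surface, if the arm or the gripper's body presses on something with over 40 N, if the wrist force passes 120 N, or if a joint passes its speed limit or range.

### The arm

A 6-joint arm with a two-finger parallel gripper is mounted at the origin on the work surface. World frame = base frame: x ahead of the robot, y to its left, z up, the work surface at z = 0. Lengths are in m, angles in rad, forces in N, time in s.
With the tool pointing down it reaches from about 0.325 to 0.9 m from the base axis. Payload 3.5 kg.
Tool frame: the origin (TCP) lies on the centre line of the jaws, within the pads' length; the fingertips stand 25 mm ahead of it and the grasp point (between the pads) lies 6 mm ahead of it; z points along the fingers, x is the direction in which the jaws open and shut, and the axes are right-handed (so a half turn about z gives the same grasp; the last joint's range is limited). The gripper opens to 85 mm and grips with 20 to 120 N. Pads are 22 mm wide; open, the fingers measure 114 mm over their backs; the gripper's body (76 mm by 85 mm) begins 54 mm behind the grasp point. The pads swing forward as they close: fully open they stand 13 mm farther back than shut.
Start: joints at [-1.267, 0.276, -0.026, 1.268, 0, 1.467], TCP at [0.247, -0.574, 0.256] pointing down, gripper open.
Joint ranges: [-3.12, 3.12], [-0.85, 1.88], [-1.08, 1.24], [-1.95, 2.15], [-1.57, 1.53], [-3.14, 3.14]. Speed limits (rad/s): [2.57, 2.57, 3.14, 3.14, 3.14, 3.14].

### API

Orientations are given as a unit quaternion [x, y, z, w].
In Python, from cell import env, camera, camera_model, hand_in, status gives the robot as it stands. The module is installed in compiled form; this text tells all that it offers. Calls block until the motion is done:
- env.move_ptp(position, orientation): joint-space move of the TCP to a pose.
- env.servo_line(position, rotation=None, feed=0.15): straight line of the TCP; rotation=None keeps the orientation; feed is the mean speed in m/s.
- env.movej(angles): joint-space move.
- env.command_gripper(opening): finger opening in m; the grip force is fixed at half the most; returns when the fingers have stopped.
- env.sleep(seconds).
- env.solve_ik(position, orientation): joint angles nearest the present ones, or None.
- camera(name): name is "scene" or "top" or "wrist"; returns the picture (400x640x3 uint8, blue, green, red); there is no depth.
- camera_model(name): a dict with "mtx" (3x3 intrinsics, pixels), "k1" (the pictures are not rectified: a ray, as slopes to the right and down, at radius r is drawn at 1 + k1 r^2 times it, then the intrinsics apply), "origin" and "rotation" of the camera in the world. Camera axes: x right, y down, z forward; pixel columns grow to the right and rows downward; lengths in m; the calibration is good to about 2 mm. A picture is of the moment at which its call begins: read the wrist's pose just before it. camera_model takes no time and is no camera call; for the wrist camera it gives the pose at the moment of the call.
A pose or a line that the arm cannot do raises env.IKError and nothing moves.
- hand_in(): hands the job in, once; it reports no verdict.
Readings, each from a call of its own:
- status.current_clock(): time.
- status.current_q(): joint angles.
- status.current_joint_velocities(): joint speeds.
- status.current_effort(): joint torques, N m.
- status.current_tool_pos(): TCP position.
- status.current_orientation(): TCP orientation.
- status.current_contact_force(): force on the tool from outside, world axes, zero at the start.
- status.current_wrist_torque(): the same for the moment, N m.
- status.current_grip_width(): finger opening in m.
Only numpy, scipy, OpenCV 4.12 (cv2) and the standard library are available. Lean on these libraries where they do the work, as an engineer would, in place of code of your own. Each camera call takes 0.05 s, during which the arm holds its last target.

## Working session

There is one attempt and no reset: what is moved stays moved. The work goes in short steps, each a Python script; the robot and the scene stay as the last script left them, time stands still between calls to the robot, and variables do not carry over. Pictures are saved under pics/ and viewed, and the job is handed in when it is done.

```bash
mkdir -p pics; ls
python3 - <<'E'
from cell import env, camera, camera_model, hand_in, status
import cv2, numpy as np
for n in ["scene","top","wrist"]:
    m=camera_model(n); im=camera(n); cv2.imwrite(f"pics/{n}0.png",im)
    print(n,{k:np.round(v,4).tolist() for k,v in m.items()})
print(status.current_clock(),status.current_tool_pos(),status.current_orientation())
E
```

```text
pics
scene {'mtx': [[435.5238, 0.0, 318.449], [0.0, 435.5238, 196.746], [0.0, 0.0, 1.0]], 'k1': -0.1007, 'origin': [1.1352, 0.5974, 0.8542], 'rotation': [0.333, 0.8542, -0.371, -0.1478]}
top {'mtx': [[431.2323, 0.0, 313.2316], [0.0, 431.2323, 202.8904], [0.0, 0.0, 1.0]], 'k1': 0.0376, 'origin': [0.385, -0.032, 1.2828], 'rotation': [-0.7016, 0.7078, -0.0511, 0.0645]}
wrist {'mtx': [[317.1998, 0.0, 322.2474], [0.0, 317.1998, 202.2513], [0.0, 0.0, 1.0]], 'k1': -0.0619, 'origin': [0.3159, -0.5448, 0.3727], 'rotation': [0.8261, -0.5435, -0.0831, 0.1236]}
0.15 [ 0.24712367 -0.57346787  0.25539336] [ 8.35370688e-01 -5.49686320e-01 -6.63456174e-04 -5.68789016e-04]
```

View pics/scene0.png

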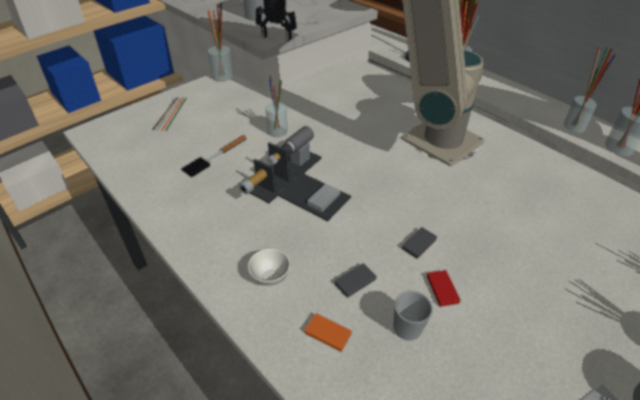

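View pics/top0.png

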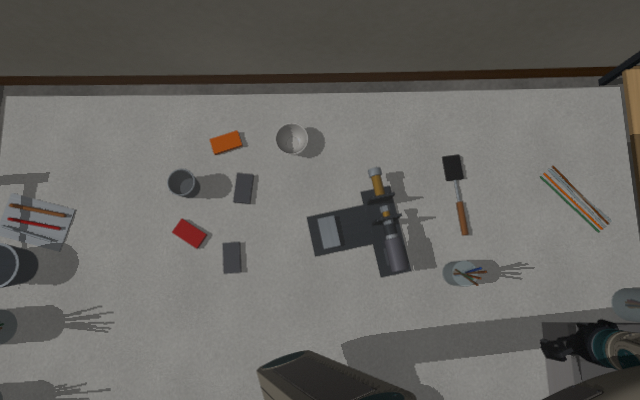

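View pics/wrist0.png

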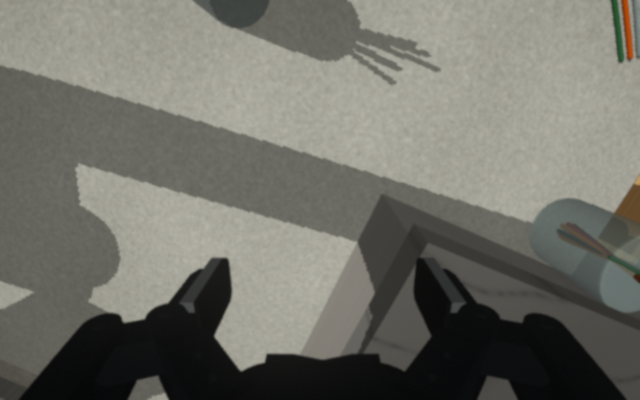

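Top view: the grey plates are at (244,188) and (232,257). The look-alikes are orange at (226,142), red at (190,233) and the bright pad itself at (329,232). The stand's gap is near (384,212). Next I'll write the helpers and get coarse positions.

```bash
cat > h.py <<'E'
import cv2, numpy as np
from scipy.spatial.transform import Rotation as R
from scipy.optimize import least_squares
def proj(m,P):
    P=np.atleast_2d(P).astype(float)
    c=R.from_quat(m["rotation"]).inv().apply(P-np.array(m["origin"])) if len(np.shape(m["rotation"]))==1 else (P-np.array(m["origin"]))@np.array(m["rotation"])
    s=c[:,:2]/c[:,2:]; r2=(s**2).sum(1,keepdims=True); s=s*(1+m["k1"]*r2)
    K=np.array(m["mtx"]); return s@np.diag([K[0,0],K[1,1]])+K[:2,2]
def unproj(m,px,z):
    px=np.atleast_2d(px).astype(float); K=np.array(m["mtx"])
    d=(px-K[:2,2])/[K[0,0],K[1,1]]; s=d.copy()
    for _ in range(20): s=d/(1+m["k1"]*(s**2).sum(1,keepdims=True))
    r=np.c_[s,np.ones(len(s))]
    w=R.from_quat(m["rotation"]).apply(r); o=np.array(m["origin"])
    t=(z-o[2])/w[:,2]; return o+t[:,None]*w
def down(yaw):  # tool z down, tool x at angle yaw in world
    return R.from_euler('z',yaw)*R.from_euler('x',np.pi)
def q(yaw): return down(yaw).as_quat()
E
python3 - <<'E'
from h import *
from cell import camera_model,status
m=camera_model("top")
for n,p,z in [("pa",(244,188),.016),("pb",(232,257),.016),("pad",(329,232),.024),("gap",(384,212),.12),("bowl",(292,138),.05),("cup",(183,182),.085),("jar",(462,272),.1)]:
    print(n,unproj(m,p,z).round(3))
print(R.from_quat(status.current_orientation()).as_matrix().round(3))
w=camera_model("wrist"); T=R.from_quat(status.current_orientation())
print(T.inv().apply(np.array(w["origin"])-status.current_tool_pos()),(T.inv()*R.from_quat(w["rotation"])).as_matrix().round(3))
im=cv2.imread("pics/top0.png")
cv2.imwrite("pics/topc.png",cv2.resize(im[120:290,180:480],None,fx=2.6,fy=2.6,interpolation=cv2.INTER_CUBIC))
E
```

```text
pa [[0.642 0.199 0.016]]
pb [[0.437 0.23  0.016]]
pad [[ 0.506 -0.054  0.024]]
gap [[ 0.55  -0.202  0.12 ]]
bowl [[0.785 0.052 0.05 ]]
cup [[0.647 0.36  0.085]]
jar [[ 0.389 -0.407  0.1  ]]
[[ 0.396 -0.918 -0.   ]
 [-0.918 -0.396  0.002]
 [-0.002 -0.    -1.   ]]
[ 0.00074209 -0.07455803 -0.11745341] [[ 1.    -0.    -0.001]
 [ 0.     0.956  0.295]
 [ 0.001 -0.295  0.956]]
```

View pics/topc.png

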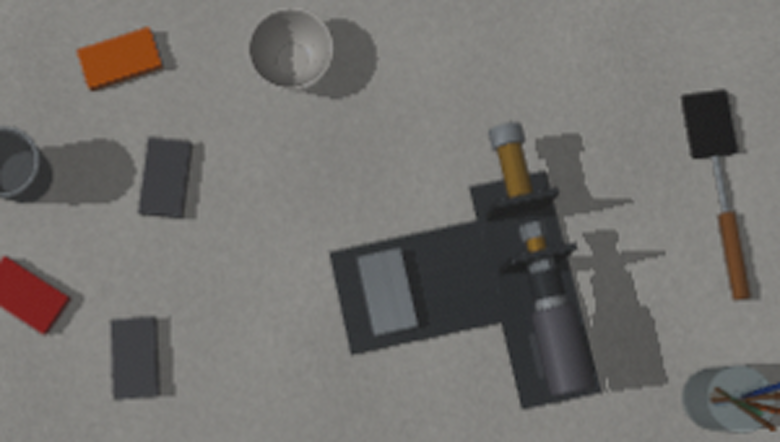

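Run:
```python
from h import *
from cell import camera_model,status,env
m=camera_model("top")
def c(p): return np.array(p)/2.6+[180,120]-0.3
def yaw(a,b,z):
    P=unproj(m,[c(a),c(b)],z); d=P[1]-P[0]; return np.arctan2(d[1],d[0]), np.linalg.norm(d)
print("pad",yaw((375,335),(358,257),.024))
print("pA",yaw((141,214),(149,138),.016), unproj(m,c((166,176)),.016))
print("pB",yaw((114,398),(112,319),.016), unproj(m,c((135,358)),.016))
for n,p,y in [("pad",(.506,-.054,.2),.2),("gap",(.55,-.2,.2),.2),("pa",(.642,.199,.2),0),("pb",(.437,.23,.2),0)]:
  for s in (1,-1):
    print(n,s,np.round(env.solve_ik(p,q(y+s*np.pi/2)),2))
```

```text
pad (np.float64(0.2041275120080134), np.float64(0.0898528010350366))
pA (np.float64(-0.08158870050331667), np.float64(0.08970710663552535)) [[0.64379009 0.20025345 0.016     ]]
pB (np.float64(0.05427399858447696), np.float64(0.08822421651459952)) [[0.43551601 0.23104391 0.016     ]]
pad 1 [-0.23  0.11 -0.35  1.11  0.   -0.43]
pad -1 [-0.23  0.11 -0.35  1.11  0.    2.71]
gap 1 [-0.46  0.24 -0.19  1.14  0.   -0.66]
gap -1 [-0.46  0.24 -0.19  1.14  0.    2.48]
pa 1 [0.2  0.39 0.01 1.19 0.   0.2 ]
pa -1 [ 0.2   0.39  0.01  1.19  0.   -2.94]
pb 1 [ 0.35  0.08 -0.38  1.1   0.    0.35]
pb -1 [ 0.35  0.08 -0.38  1.1   0.   -2.79]
```

```bash
cat > views.py <<'E'
from h import *
from cell import camera_model,camera,status,env
import json
def hov(p,yw,dx=0,dy=-0.03,z=0.2):
    T=down(yw+np.pi/2); return np.r_[np.array(p[:2]),0]+T.apply([dx,dy,0])*[1,1,0]+[0,0,z], T.as_quat()
def shot(name,p,yw,**k):
    P,Q=hov(p,yw,**k); env.move_ptp(P,Q); env.sleep(0.15)
    m=camera_model("wrist"); im=camera("wrist"); cv2.imwrite(f"pics/{name}.png",im)
    json.dump({k:np.array(v).tolist() for k,v in m.items()},open(f"pics/{name}.json","w"))
def load(n):
    return json.load(open(f"pics/{n}.json")),cv2.imread(f"pics/{n}.png")
E
python3 - <<'E'
from views import *
shot("gap1",(.55,-.2),.2,z=.26)
shot("pad2",(.506,-.054),.2,dx=-.06)
shot("pad1",(.506,-.054),.2)
shot("pb1",(.4355,.231),.054)
shot("pb2",(.4355,.231),.054,dx=.06)
shot("pa1",(.6438,.2003),-.08)
print(status.current_clock())
ims=[cv2.resize(cv2.imread(f"pics/{n}.png"),(400,250),interpolation=cv2.INTER_AREA) for n in ["gap1","pad1","pb1","pa1"]]
cv2.imwrite("pics/mos1.png",np.vstack([np.hstack(ims[:2]),np.hstack(ims[2:])]))
E
```

```text
6.4833
```

View pics/mos1.png

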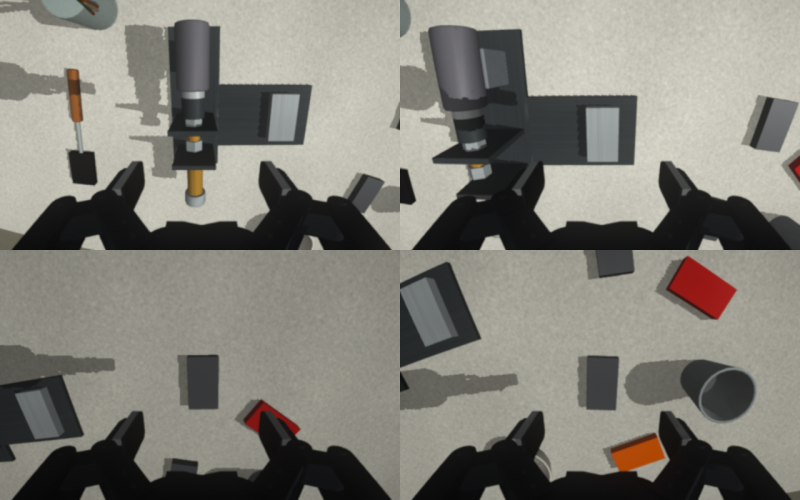

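Mosaic: each grey plate is clear of the fingers in its view (pb1 near full-res pixel (324,212), pa1 near (324,212)), and so is the pad (near (324,216) in pad1). The hex head shows in the gap at about (312,232) in gap1. The plates are grey, not red or orange, so the choice holds.

Run:
```python
from views import *
o=[]
for n,(x,y) in [("pad1",(325,215)),("pb1",(325,212)),("pa1",(325,212)),("gap1",(310,215))]:
    m,im=load(n); o.append(cv2.resize(im[y-70:y+70,x-95:x+95],(400,295),interpolation=cv2.INTER_CUBIC))
cv2.imwrite("pics/crop1.png",np.vstack([np.hstack(o[:2]),np.hstack(o[2:])]))
```

```text
(no output)
```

View pics/crop1.png

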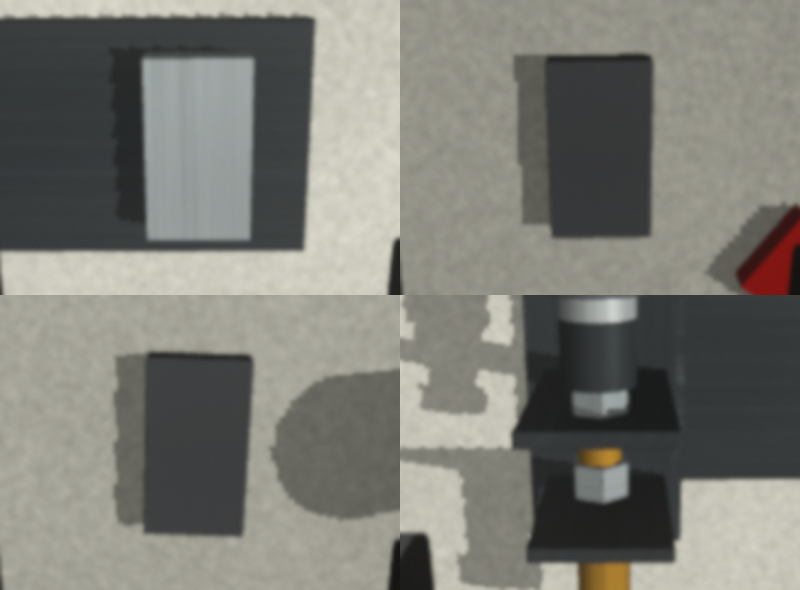

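```bash
cat > fit.py <<'E'
from views import *
from scipy.ndimage import map_coordinates
# rect edges: stand-like frame; image down = +x of object. edges used: +x end, +y side, -y side (optionally -x)
def edges(L=.09,W=.05,ends=("+x","+y","-y"),n=25):
    t=np.linspace(-.42,.42,n); E=[]
    for e in ends:
        s=1 if e[0]=="+" else -1
        if e[1]=="x": E.append((np.c_[np.full(n,s*L/2),t*W],np.array([s,0.])))
        else: E.append((np.c_[t*L,np.full(n,s*W/2)],np.array([0.,s])))
    return E
def w2(p,loc,z): 
    c,s=np.cos(p[2]),np.sin(p[2]); return np.c_[p[0]+c*loc[:,0]-s*loc[:,1],p[1]+s*loc[:,0]+c*loc[:,1],np.full(len(loc),z)]
def fit(names,p0,z,ends=("+x","+y","-y"),free_z=False,rng=6,debug=False):
    p=np.array(p0,float); 
    if free_z: p=np.r_[p,z]
    data=[(lambda m,i:(m,cv2.cvtColor(i,cv2.COLOR_BGR2GRAY).astype(float)))(*load(n)) for n in names]
    E=edges(ends=ends)
    for it in range(6):
        r=rng if it<2 else 3
        obs=[]
        zz=p[3] if free_z else z
        for m,g in data:
            for loc,nn in E:
                a=proj(m,w2(p,loc,zz)); b=proj(m,w2(p,loc+nn*.002,zz)); d=b-a; d/=np.linalg.norm(d,axis=1,keepdims=True)
                s=np.arange(-r,r+.01,.25)
                X=a[:,None,:]+s[None,:,None]*d[:,None,:]
                v=map_coordinates(g,[X[...,1],X[...,0]],order=1,mode='nearest')
                gr=np.abs(np.gradient(v,axis=1)); mean=gr.mean(0)
                k=gr.argmax(1)
                w=gr*(np.abs(np.arange(len(s))[None]-k[:,None])<=6); off=(w*s).sum(1)/w.sum(1)
                obs.append((m,loc,a+off[:,None]*d,d))
        def res(p):
            zz=p[3] if free_z else z
            return np.concatenate([((proj(m,w2(p,loc,zz))-o)*d).sum(1) for m,loc,o,d in obs])
        sol=least_squares(res,p,loss="soft_l1",f_scale=.3); p=sol.x
    rr=np.array(res(p)); print(names,"p",p.round(4).tolist(),"rms px",np.sqrt((rr**2).mean()).round(2),"per edge",[round(float(np.sqrt((x**2).mean())),2) for x in np.split(rr,len(E)*len(data))])
    return p
E
python3 - <<'E'
from fit import *
for e in (("+x","+y","-y"),("+x","-x","+y","-y")):
    fit(["pad1"],(.506,-.054,.2),.024,e); fit(["pad1","pad2"],(.506,-.054,.2),.024,e,True)
fit(["pad2"],(.506,-.054,.2),.024)
fit(["pb1"],(.4355,.231,.054),.016); fit(["pb1","pb2"],(.4355,.231,.054),.016,free_z=True)
fit(["pb2"],(.4355,.231,.054),.016)
fit(["pa1"],(.6438,.2003,-.08),.016);fit(["pa1"],(.6438,.2003,-.08),.016,free_z=True)
E
```

```text
['pad1'] p [0.5132, -0.0531, 0.2036] rms px 0.21 per edge [0.08, 0.27, 0.24]
['pad1', 'pad2'] p [0.5127, -0.0533, 0.2038, 0.0251] rms px 0.22 per edge [0.09, 0.27, 0.17, 0.1, 0.17, 0.37]
['pad1'] p [0.5074, -0.0543, 0.202] rms px 0.19 per edge [0.11, 0.1, 0.28, 0.22]
['pad1', 'pad2'] p [0.5046, -0.0567, 0.2009, 0.0404] rms px 1.24 per edge [0.26, 0.29, 0.59, 2.38, 0.44, 0.3, 2.35, 0.6]
['pad2'] p [0.5133, -0.0531, 0.2049] rms px 0.25 per edge [0.08, 0.28, 0.32]
['pb1'] p [0.4358, 0.2314, 0.0606] rms px 0.19 per edge [0.15, 0.21, 0.21]
['pb1', 'pb2'] p [0.4364, 0.2316, 0.0616, 0.0147] rms px 0.63 per edge [0.14, 0.22, 0.21, 0.2, 1.48, 0.25]
['pb2'] p [0.4356, 0.2325, 0.0643] rms px 0.63 per edge [0.23, 0.7, 0.8]
['pa1'] p [0.6429, 0.2011, -0.1141] rms px 0.21 per edge [0.19, 0.22, 0.22]
['pa1'] p [0.6435, 0.201, -0.1138, 0.0148] rms px 0.19 per edge [0.2, 0.17, 0.19]
```

Run:
```python
from fit import *
P=(.507,-.0543,.202)
for e in (("+x","+y","-y"),("-x","+y","-y"),("+x","-x","+y","-y")):
    fit(["pad1"],P,.024,e,rng=2.5); fit(["pad2"],P,.024,e,rng=2.5); fit(["pad1","pad2"],P,.024,e,True,rng=2.5)
fit(["pb1"],(.4358,.2314,.0606),.016,rng=2.5); fit(["pb2"],(.4358,.2314,.0606),.016,rng=2.5); fit(["pb1","pb2"],(.4358,.2314,.0606),.016,free_z=True,rng=2.5)
o=[]
for n in ["pad1","pad2"]:
    m,im=load(n); im=cv2.resize(im,None,fx=4,fy=4,interpolation=cv2.INTER_CUBIC)
    c=proj(m,w2(P,np.array([[.045,.025],[.045,-.025],[-.045,-.025],[-.045,.025]]),.024))
    cv2.polylines(im,[np.round(c*4+1.5).astype(int)],True,(0,0,255),1)
    x,y=(c.mean(0)*4).astype(int); o.append(im[y-280:y+280,x-190:x+190])
cv2.imwrite("pics/ov.png",np.hstack(o))
```

```text
['pad1'] p [0.5075, -0.0543, 0.2021] rms px 0.21 per edge [0.09, 0.29, 0.21]
['pad2'] p [0.5076, -0.0543, 0.203] rms px 0.29 per edge [0.11, 0.35, 0.33]
['pad1', 'pad2'] p [0.5071, -0.0545, 0.2022, 0.025] rms px 0.21 per edge [0.1, 0.29, 0.13, 0.12, 0.18, 0.33]
['pad1'] p [0.5074, -0.0543, 0.2028] rms px 0.21 per edge [0.07, 0.29, 0.21]
['pad2'] p [0.5073, -0.0543, 0.2041] rms px 0.27 per edge [0.08, 0.33, 0.33]
['pad1', 'pad2'] p [0.5071, -0.0544, 0.2031, 0.0251] rms px 0.21 per edge [0.07, 0.27, 0.13, 0.07, 0.19, 0.35]
['pad1'] p [0.5074, -0.0543, 0.2025] rms px 0.2 per edge [0.11, 0.09, 0.3, 0.22]
['pad2'] p [0.5075, -0.0543, 0.2024] rms px 0.25 per edge [0.18, 0.14, 0.32, 0.31]
['pad1', 'pad2'] p [0.5071, -0.0544, 0.2025, 0.0249] rms px 0.19 per edge [0.11, 0.09, 0.29, 0.13, 0.1, 0.08, 0.19, 0.33]
['pb1'] p [0.4358, 0.2314, 0.0605] rms px 0.2 per edge [0.16, 0.2, 0.22]
['pb2'] p [0.4356, 0.2325, 0.0638] rms px 0.63 per edge [0.24, 0.69, 0.81]
['pb1', 'pb2'] p [0.4364, 0.2316, 0.0618, 0.0147] rms px 0.63 per edge [0.13, 0.21, 0.2, 0.21, 1.47, 0.26]
```

View pics/ov.png

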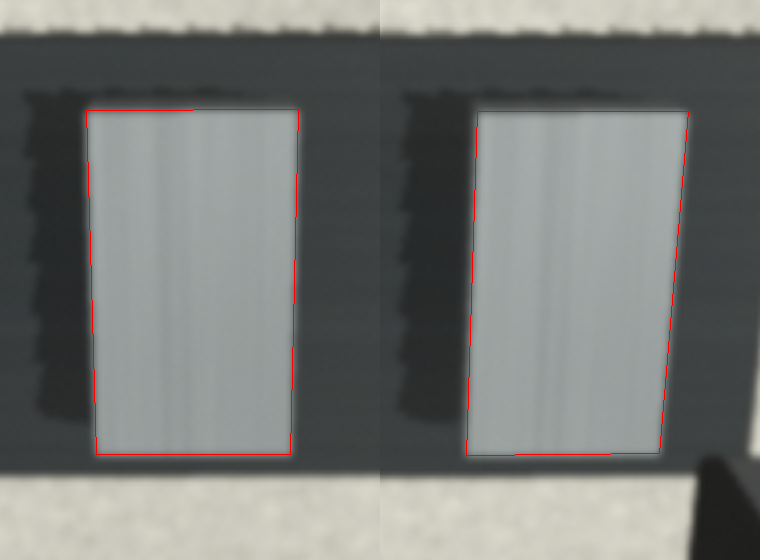

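```bash
cat > ops.py <<'E'
from fit import *
PAD=np.array([.5074,-.0543,.2025])
def pick(pl,zg=.024):
    Q=q(pl[2]+np.pi/2); xy=np.array(pl[:2])
    env.move_ptp(np.r_[xy,.07],Q); env.servo_line(np.r_[xy,zg],feed=.12); env.sleep(.15)
    print("at",np.round(status.current_tool_pos(),4),np.round(status.current_contact_force(),1))
    env.command_gripper(.04); env.sleep(.1)
    t=np.array(status.current_tool_pos()); print("grip w",status.current_grip_width(),t.round(4),np.round(status.current_contact_force(),1))
    off=R.from_euler('z',-pl[2]).apply(np.r_[t[:2]-xy,0])
    env.servo_line(np.r_[xy,.11],feed=.15); env.sleep(.1)
    print("lift w",status.current_grip_width(),"F",np.round(status.current_contact_force(),1),"t",status.current_clock(),"off",off)
    return t[2],off
def place(z0,off,h,tgt=PAD):
    Q=q(tgt[2]+np.pi/2); xy=tgt[:2]+R.from_euler('z',tgt[2]).apply(off)[:2]
    env.move_ptp(np.r_[xy,z0+h+.05],Q); env.servo_line(np.r_[xy,z0+h+.004],feed=.1); env.sleep(.3)
    t=np.array(status.current_tool_pos()); err=xy-t[:2]; print("pos err mm",(err*1e3).round(2),"dz",t[2]-(z0+h+.004))
    f0=np.array(status.current_contact_force()); z=z0+h+.004
    while z>z0+h-.003:
        z-=.0005; env.servo_line(np.r_[xy,z],feed=.03); 
        f=np.array(status.current_contact_force())
        if f[2]-f0[2]>3: break
    env.sleep(.1); f=np.array(status.current_contact_force())
    print("contact z-h-z0 mm",(z-z0-h)*1e3,"F",(f-f0).round(1),"tcp",np.round(status.current_tool_pos(),4))
    env.command_gripper(.07); env.sleep(.1)
    env.servo_line(np.r_[xy,z0+h+.06],feed=.15)
    print("t",status.current_clock())
E
python3 - <<'E'
from ops import *
z0,off=pick((.6429,.2011,-.1141)); json.dump([z0,off.tolist()],open("pk.json","w"))
m=camera_model("wrist"); cv2.imwrite("pics/heldA.png",camera("wrist"))
E
```

```text
at [0.6441 0.2014 0.0256] [ 0.4  0.1 -0.4]
grip w 0.04863052785081896 [0.6436 0.2014 0.0249] [-1.   0.3  5.8]
lift w 0.048631744346661614 F [-0.9 -0.3 -6.2] t 9.1083 off [0.00062612 0.00041436 0.        ]
```

View pics/heldA.png

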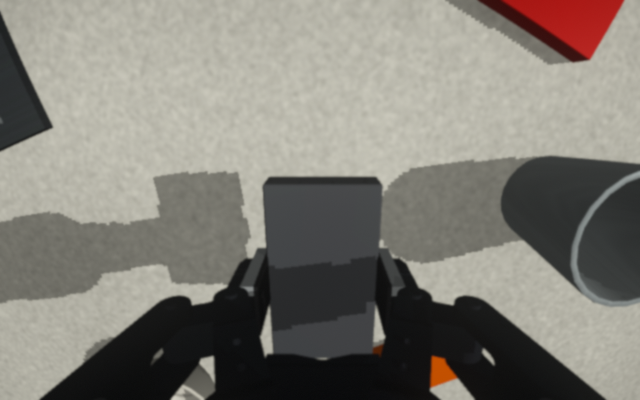

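```bash
python3 - <<'E'
s=open("ops.py").read()
s=s.replace('''    f0=np.array(status.current_contact_force()); z=''','''    tx=xy.copy(); xy=xy+err; env.servo_line(np.r_[xy,z0+h+.004],feed=.03); env.sleep(.2)
    print("err2 mm",((tx-np.array(status.current_tool_pos())[:2])*1e3).round(2),"yaw", R.from_quat(status.current_orientation()).as_euler('zyx').round(4), tgt[2])
    f0=np.array(status.current_contact_force()); z=''')
open("ops.py","w").write(s)
E
python3 - <<'E'
from ops import *
z0,off=json.load(open("pk.json")); off=np.array(off); off[1]=0
place(z0,off,.024)
shot("padA",PAD[:2],PAD[2])
fit(["padA"],PAD,.040,rng=5); fit(["padA"],PAD,.040,rng=2.5,ends=("+x",'-y','+y'))
print(status.current_clock())
m,im=load("padA"); c=proj(m,w2(PAD,np.array([[.045,.025],[.045,-.025],[-.045,-.025],[-.045,.025]]),.040))
x,y=c.mean(0).astype(int); im=cv2.resize(im,None,fx=4,fy=4,interpolation=cv2.INTER_CUBIC)
cv2.polylines(im,[np.round(c*4+1.5).astype(int)],True,(0,0,255),1); x*=4;y*=4
cv2.imwrite("pics/ovA.png",im[y-290:y+290,x-390:x+390])
E
```

```text
pos err mm [-0.61  0.16] dz 0.0006942554384154059
err2 mm [ 0.64 -0.13] yaw [-1.7733 -0.      3.1416] 0.2025
contact z-h-z0 mm -0.5000000000000004 F [-3.4  0.3  9.9] tcp [ 0.5075 -0.054   0.0489]
t 14.975
['padA'] p [0.5071, -0.0545, 0.2005] rms px 0.34 per edge [0.08, 0.46, 0.36]
['padA'] p [0.5071, -0.0545, 0.2007] rms px 0.34 per edge [0.06, 0.36, 0.47]
15.6417
```

View pics/ovA.png

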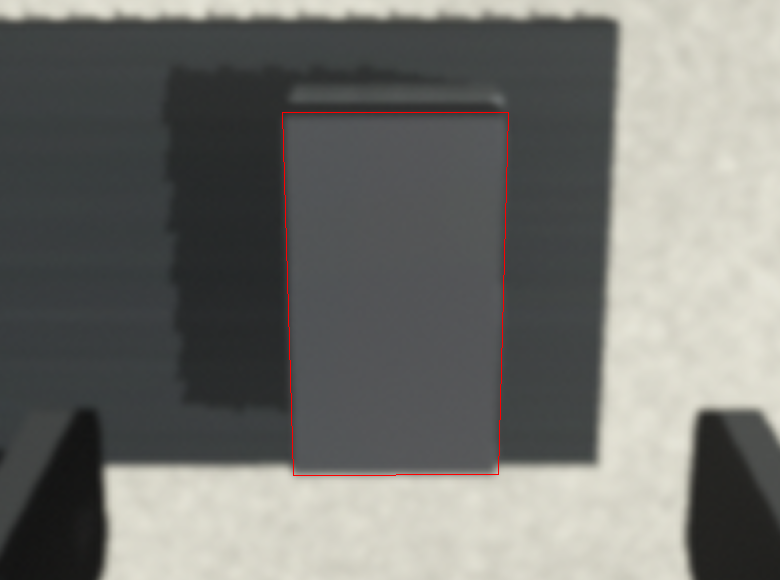

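```bash
sed -i 's/xy=xy+err;/xy=xy+0.5*err;/; s/feed=.1); env.sleep(.3)/feed=.1); env.sleep(.6)/' ops.py
python3 - <<'E'
from ops import *
z0,off=pick((.4358,.2314,.0605)); off[1]=0
T=np.array([.5072,-.0544,.2015])
place(z0,off,.040,T)
shot("padB",PAD[:2],PAD[2]); 
fit(["padB"],PAD,.056,rng=5)
print(status.current_clock())
shot("gap2",(.5641,-.2111),.2025,z=.26,dy=-.05); env.sleep(.1)
shot("gap3",(.5641,-.2111),.2025,z=.26,dx=.07,dy=-.05)
m,im=load("padB"); c=proj(m,w2(PAD,np.array([[.045,.025],[.045,-.025],[-.045,-.025],[-.045,.025]]),.056))
x,y=c.mean(0).astype(int); im=cv2.resize(im,None,fx=4,fy=4,interpolation=cv2.INTER_CUBIC)
cv2.polylines(im,[np.round(c*4+1.5).astype(int)],True,(0,0,255),1); x*=4;y*=4
cv2.imwrite("pics/ovB.png",im[y-290:y+290,x-390:x+390])
o=np.eye(3)
S=lambda P:np.array([.5406,-.2159,0])+R.from_euler('z',.2025).apply(P)
C=np.array([[0,35,120],[0,-35,120],[-8,35,120],[-8,-35,120],[56,35,100],[56,-35,100],[64,35,100],[64,-35,100],[16,0,102],[32,0,102],[32,0,88]])*1e-3
os=[]
for n in("gap2","gap3"):
    m,im=load(n); c=proj(m,S(C)); im=cv2.resize(im,None,fx=4,fy=4,interpolation=cv2.INTER_CUBIC)
    for k in c: cv2.drawMarker(im,tuple(np.round(k*4+1.5).astype(int).tolist()),(0,0,255),0,12,1)
    x,y=(c.mean(0)*4).astype(int); os.append(im[y-290:y+290,x-200:x+200])
cv2.imwrite("pics/ovg.png",np.hstack(os)); print(status.current_clock())
E
```

```text
at [0.4369 0.2316 0.025 ] [-0.7  0.   0.1]
grip w 0.04833379315003298 [0.4367 0.232  0.0252] [-0.2  0.1  5.6]
lift w 0.04836568735701342 F [-0.9  0.7 -6.1] t 18.7917 off [0.00091905 0.00051408 0.        ]
pos err mm [0.   0.05] dz 5.186829458488085e-05
err2 mm [ 0.   -0.04] yaw [-1.7723 -0.     -3.1416] 0.2015
contact z-h-z0 mm -0.5000000000000004 F [-2.6 -0.2  9.3] tcp [ 0.5082 -0.0542  0.0652]
t 24.925
['padB'] p [0.5069, -0.0549, 0.201] rms px 0.33 per edge [0.05, 0.45, 0.35]
25.5417
27.1583
```

View pics/ovB.png

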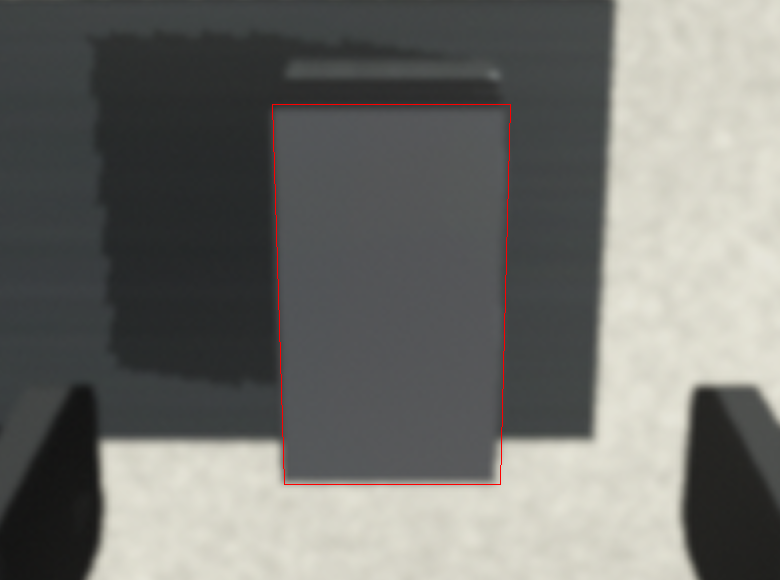

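View pics/ovg.png

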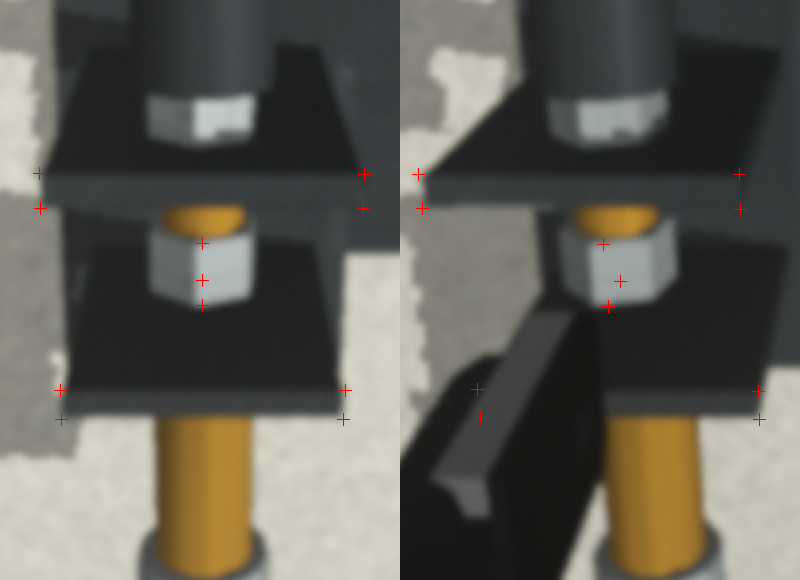

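Run:
```python
from ops import *
O=np.array([.5406,-.2159,0]); Rz=R.from_euler('z',.2025); S=lambda x,y,z:O+Rz.apply(np.array([x,y,z])*1e-3)
env.command_gripper(.085)
Q=q(.2025+np.pi/2)
env.move_ptp(S(26,0,170),Q); env.sleep(.2)
f0=np.array(status.current_contact_force())
ok=True
for z in (145,130,118,108,100,94):
    env.servo_line(S(26,0,z),feed=.1)
    f=np.array(status.current_contact_force())-f0
    if np.linalg.norm(f)>8: print("contact",z,f); ok=False; break
env.sleep(.4)
t=np.array(status.current_tool_pos()); print(t.round(4),"stand",(Rz.inv().apply(t-O)*1e3).round(2),np.round(status.current_contact_force(),1),status.current_clock())
cv2.imwrite("pics/g4.png",camera("wrist"))
```

```text
[ 0.5662 -0.2107  0.0942] stand [ 2.611e+01 -6.000e-02  9.416e+01] [ 0.2  0.1 -0.1] 30.3417
```

View pics/g4.png

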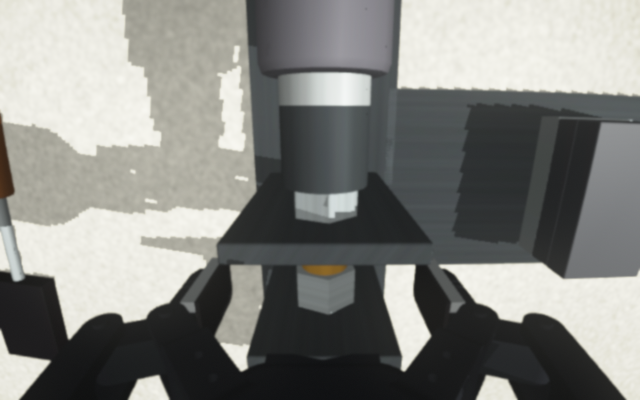

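The head is at (326,288), centred between the open fingers, which are clear of both uprights. The pile at (600,200) looks flush. Now I'll close.

Run:
```python
from ops import *
O=np.array([.5406,-.2159,0]); Rz=R.from_euler('z',.2025)
f=lambda s:print(s,"w",round(status.current_grip_width(),4),"F_stand",Rz.inv().apply(status.current_contact_force()).round(1),"M",Rz.inv().apply(status.current_wrist_torque()).round(2),(Rz.inv().apply(np.array(status.current_tool_pos())-O)*1e3).round(2),round(status.current_clock(),2))
env.command_gripper(.012); f("closed"); env.sleep(.5); f("+.5"); env.sleep(1); f("+1.5")
cv2.imwrite("pics/g5.png",camera("wrist")); env.sleep(1.5); cv2.imwrite("pics/g6.png",camera("wrist"));f("+3")
a,b=[cv2.imread(f"pics/{n}.png")[170:340,220:430] for n in("g5","g6")]
cv2.imwrite("pics/g56.png",cv2.resize(np.hstack([a,b]),(800,324),interpolation=cv2.INTER_CUBIC))
cv2.imwrite("pics/g6s.png",camera("scene"));
```

```text
closed w 0.023 F_stand [-1.3  2.8  3.1] M [ 0.62  0.09 -0.03] [26.    0.65 94.26] 30.98
+.5 w 0.0228 F_stand [-1.8  3.7  4.5] M [0.99 0.18 0.01] [25.98  0.66 94.19] 31.48
+1.5 w 0.0228 F_stand [0.2 4.2 5.4] M [ 1.03  0.19 -0.01] [25.99  0.63 94.21] 32.48
+3 w 0.0234 F_stand [-0.8  4.3  5.2] M [0.95 0.15 0.04] [25.98  0.64 94.21] 34.08
```

View pics/g56.png

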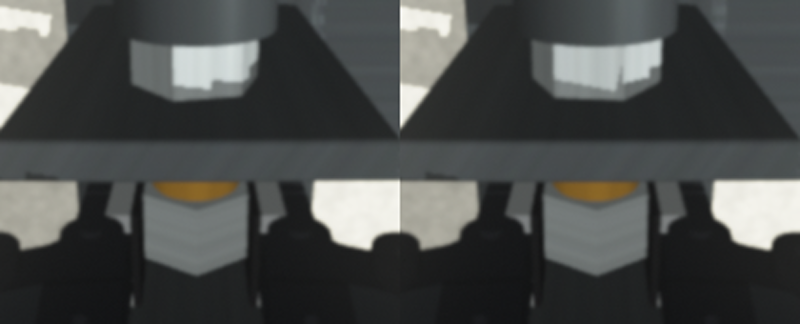

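View pics/g6s.png

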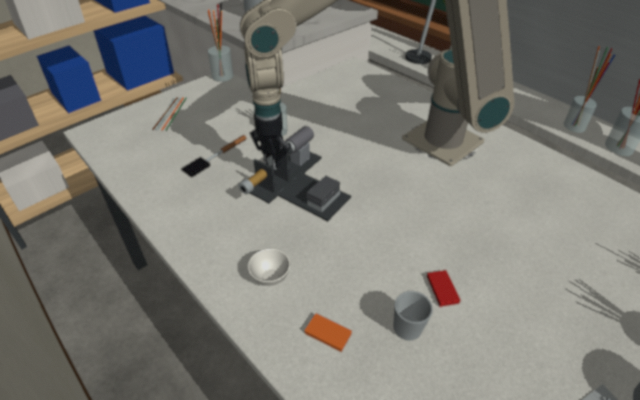

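The head stays corner-up between the two pictures 1.5 s apart, while the nut above it visibly turns. I'll hold it a little longer, then hand in.

Run:
```python
from ops import *
from cell import hand_in
env.sleep(4); print(status.current_grip_width(),np.round(status.current_contact_force(),1),status.current_clock())
im=camera("wrist"); cv2.imwrite("pics/g7.png",im)
a=cv2.imread("pics/g6.png"); print(np.abs(im[270:310,297:350].astype(int)-a[270:310,297:350]).mean(), np.abs(im[190:225,290:360].astype(int)-a[190:225,290:360]).mean())
hand_in(); print(status.current_clock())
```

```text
0.022618444268527133 [-2.3  5.2  5.7] 38.1333
0.40738993710691823 18.60857142857143
the job is handed in; nothing more can be done
the job is handed in; nothing more can be done
```

I stacked both grey plates on the raised pad. I then gripped the bolt head in the gap and held it from turning, and handed the job in at about 38 s of the 53 s with the grip still closed. No verdict was reported.

- **Plates:** I lowered each one in 0.5 mm steps until it touched with about 10 N, then let go.
    - **Plate A:** the wrist camera puts it about 0.4 mm and 2 mrad off the pad.
    - **Plate B:** it measured about 0.4 mm off plate A and about 0.8 mm off the pad. Camera scale at that height may explain part of that, since the projected outline came out slightly larger than the plate.
- **Bolt:** after 3 s the head showed corner-up with its flats on the pads. Between pictures about 4 s apart the head did not change, while the nut did (mean pixel difference 0.4 against 18.6).
- **Forces:** the tool force read no more than about 8 N while gripping the bolt.
- **Bystanders:** I touched none of them knowingly. The last scene picture shows the bowl, cup, paddle and the orange and red plates looking undisturbed; the jar is hidden behind the arm in it.
- **Disagreements:** the gripper read 22.6–23.4 mm on the 24 mm head, and 48.3–48.6 mm on the 50 mm plates, so it appears to read about 1–1.5 mm low. Heights measured by vision were about 1 mm off the text: pad 25 mm against 24, plates 14.7 mm against 16. One of the two views of plate B fitted poorly because of its shadow, so I used the other.

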